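# Tip a battery pack out of a tight rack and seat it in the charging dock

## Task

Tip the battery pack with the finger scoop in its top forward by its front ridge, out of the tightly packed rack, and stand it upright on the free table and let go of it. Then take it again by its broad faces, stand it in the charging dock and press it down until it is fully home. Leave the other packs standing in the rack and do not shift or knock over anything else.

Things in the scene. Friction and masses are not known exactly. Their poses are not given: they have to be found in the camera images.
- pack: wanted battery pack: grey upright block 64 (x) x 38 (y) x 120 mm high, white cap, the only one with a finger scoop across its top; 0.2 to 0.45 kg. Origin: centre of its underside. From its front (-x): grip ridge x -32 to -18 mm, scoop x -18 to +14 mm (24 mm deep, floor z = 96 mm, full 38 mm width), rear block to x = +32 mm. In one of the three inner places of the rack, x as the rack's
- pack_ridge (a point): centre of the top of the pack's grip ridge (pack x = -25, y = 0, z = 120 mm); the ridge is 14 mm thick along x, 38 mm wide; finger room in the scoop behind it 32 mm, bounded at the sides by the neighbour packs
- rack: fixed aluminium rack, 80 (x) x 214 (y) x 142 mm high, front = its -x. Origin: centre of its underside, under the middle of the row. Floor at z = 8 mm. Five packs centred at x = 0, y = -80, -40, 0, 40, 80 mm, 2 mm gaps. Full-height rear wall, inner face x = +34 mm; side walls 90 mm high
- rack_lip (a point): middle of the inner top edge of the rack's front lip (rack x = -33.5, z = 22 mm: 14 mm above the floor; lip 6 mm thick, along y). A pack tips forward about its front foot and this edge. Tipped less than about 0.45 rad and let go, it falls back
- rack_keeper (a point): front lower edge of the rack's keeper strip (rack x = +17, z = 138 mm; strip 4 mm thick, from here to the rear wall, along y). It covers the rear 15 mm of the packs, 10 mm above them: a pack cannot go straight up and out, but tipped forward by more than about 0.15 rad its rear top comes free of the strip
- cord_bend (a point): bend of the microscope's fixed black cord, about 10 mm thick, which lies on the table between rack and dock: from here almost straight to a point 210 mm nearer the robot and 70 mm to the right, where it turns to the table's edge; the other way to a point 90 mm farther and 150 mm to the left
- dock: fixed grey charging dock, base 120 (x) x 90 (y) x 12 mm, origin centre of underside. The pack stands upright at its centre, x along dock x, either way round. Tall end walls at x = +-35 to +-43 mm (3 mm clear of pack), 38 mm wide, top z = 122 mm: no room for fingers at the pack's narrow ends. Low side guides, inner faces y = +-22 mm, 6 mm thick, top z = 32 mm: broad faces stay free
- dock_plate (a joint): contact plate on which the pack stands in the dock, m: 0 = up (plate top at dock z = 22 mm), 0.008 = fully down (plate top z = 14 mm). Stiff friction of about 9 N: the pack's weight does not move it, it stays where pressed
- pack_b: neighbour pack, same grey block 64 x 38 x 120 mm with white cap, but with a plain flat top (no scoop); origin centre of underside; stays in the rack
- pack_c: neighbour pack, same grey block 64 x 38 x 120 mm with white cap, but with a plain flat top (no scoop); origin centre of underside; stays in the rack
- pack_d: neighbour pack, same grey block 64 x 38 x 120 mm with white cap, but with a plain flat top (no scoop); origin centre of underside; stays in the rack
- pack_e: neighbour pack, same grey block 64 x 38 x 120 mm with white cap, but with a plain flat top (no scoop); origin centre of underside; stays in the rack
- blower: bystander: black lens blower with red nozzle, 43 mm round, 102 mm high, beside the rack's right end; origin centre of underside
- sample_bottle_1: bystander: small clear bottle, black cap, 33 mm round, 62 mm high, in front of the rack's right part; origin centre of underside
- label_tape: bystander: roll of tape lying, 62 x 71 x 19 mm; origin centre of underside
- bench_timer: bystander: bench timer lying, 58 x 66 x 20 mm; origin centre of underside
- beaker_50: bystander: small clear beaker, 49 mm wide, 56 mm high; origin centre of underside
- tip_box: bystander: pipette tip box, 72 x 115 x 58 mm; origin centre of underside
- wash_bottle: bystander: wash bottle with red spout, 62 x 92 x 179 mm; origin centre of underside
Things that resemble listed ones, but are neither listed nor needed, are in the scene too. Of the things shaped like the rack, the aluminium one is meant.

How it is judged:
By the outcome, as a careful person would: the job done as asked, in the order asked, and still so for the second after the job is handed in, with the robot touching nothing.
It also fails if it takes over 70 s, if anything falls off the work surface, if the arm or the gripper's body presses on something with over 40 N, if the wrist force passes 120 N, or if a joint passes its speed limit or range.

## Robot

A 6-joint arm with a two-finger parallel gripper is mounted at the origin on a cart in front of the work surface, level with it; the furniture and walls round the work are solid. World frame = base frame: x ahead of the robot, y to its left, z up, the work surface at z = 0. Lengths are in mm, angles in degrees, forces in N, time in s.
With the tool pointing down it reaches from about 300 to 850 mm from the base axis. Payload 4.2 kg.
Tool frame: the origin (TCP) lies at the very end of the fingers, on their centre line; the grasp point (between the pads) lies 19 mm behind it; z points along the fingers, y is the line along which they close (so a half turn about z gives the same grasp; the last joint's range is limited). The gripper opens to 91 mm and grips with 3 to 60 N. Pads are 32 mm wide; open, the fingers measure 118 mm over their backs; the gripper's body (76 mm by 178 mm) begins 60 mm behind the grasp point.
Start: joints at [63.083, 18.312, 89.639, -0, 72.044, -1.146], TCP at [250.006, 517.822, 213.976] pointing down, gripper open.
Joint ranges: [-177.97, 177.97], [-48.28, 115.42], [12.27, 149.76], [-77.06, 257.06], [2.81, 150.46], [-146.56, 146.56]. Speed limits (degrees/s): [147.25, 147.25, 180, 180, 180, 180].

## Interface

Orientations are given as [roll, pitch, yaw] about the fixed x, y, z axes, in that order (R = Rz(yaw) Ry(pitch) Rx(roll)).
In Python, from workcell import env, eyes gives the robot as it stands.
- The arm moves only by the tool send_rows, never from a script. Its argument "targets" is text: rows parted by semicolons, each of 7 numbers parted by spaces: the shift along the tool's x, y, z in m, then the turn, a rotation vector about the tool's x, y, z in degrees, then the opening in per cent of the stroke, from 0 (shut) to 100 (fully open). A call has 1 to 12 rows; each row is the pose to reach, as a shift and turn from the pose commanded when the call began, along the tool's axes at that moment; what a row does not reach only later rows make up. A row lasts 1/12 s, in which the tool goes at most 41.7 mm and 7.16 degrees, less where a joint would pass 70% of its speed; a pose out of reach is approached as far as the arm can. A call with a gripper value outside its range is refused whole. The fingers move at their own pace and stop on an object; "grip_force" is the grip in N (left out, the last holds). Time passes only in rows, so rows that repeat a pose let the fingers close. It gives the time, the measured TCP pose, the force, the opening and the grip force at its end, in the units of the state.
- env.state(): the state, without advancing time (a new reading comes with each control period).
- eyes.grab_frame(name): name is "side" or "top" or "wrist"; returns a dict with "image" (420x560x3 uint8, blue, green, red), "fovy" (degrees; the focal length in pixels is half the picture's height over the tangent of half this angle, whatever the lens; pixels are square), "cx", "cy" (the principal point, pixels), "eye" and "attitude" of the camera in the world. Camera axes: x right, y up, looking along -z (the intrinsics and any distortion apply to the point x, -y, -z); pixel columns grow to the right and rows downward; lengths in mm; the calibration is good to about 2 mm. A picture is of the moment at which its call begins. There is no depth.
- env.job_done(): hands the job in; it is judged then, once.
The state is a dict: "time_s": time; "qpos": joint angles; "qvel": joint speeds; "effort": joint torques, N m; "ee_pos": TCP position; "ee_rot": TCP orientation; "force": force on the tool from outside, world axes, zero at the start; "torque": the same for the moment, N m; "gripper_width": finger opening in mm; "gripper_force": force on a finger pad.
Only numpy, scipy, OpenCV 4.12 (cv2) and the standard library are available. Lean on these libraries where they do the work, as an engineer would, in place of code of your own. Each camera call takes 0.05 s, during which the arm holds its last target. There are 200 camera calls.

## Working session

There is one attempt and no reset: what is moved stays moved. The work goes in short steps, Python scripts to look and compute and a tool call to move; the robot and the scene stay as the last step left them, time stands still between calls to the robot, and variables do not carry over. Pictures are saved under pics/ and viewed, at most 10 in all, crops included, and the job is handed in when it is done.

Besides the shell and the picture viewer there is one more tool, called after ">>>" by a JSON object that holds its "api" and its "payload". send_rows: Moves the arm, as the interface text tells. Its arguments: {"type":"object","properties":{"targets":{"type":"string"},"grip_force":{"type":"number"}},"required":["targets"]}

```bash
ls; mkdir -p pics
python3 - <<'E'
from workcell import env, eyes
import cv2
print(env.state())
for n in("side","top","wrist"):
    f=eyes.grab_frame(n); cv2.imwrite(f"pics/{n}0.png",f["image"]); print(n,{k:v for k,v in f.items() if k!="image"})
E
```

```text
pics
{'time_s': 0.0, 'qpos': array([ 6.30812666e+01,  1.83516463e+01,  8.97073788e+01, -6.89404017e-04,
        7.20436661e+01, -1.14554412e+00]), 'qvel': array([-0.04959697,  0.12560669, -0.03547734, -0.11829637,  0.00963539,
        0.09233344]), 'effort': array([-2.85108035e-03, -4.12466955e+01, -2.31970721e+01,  7.23766373e-02,
        4.60231828e-02, -1.67241042e-04]), 'ee_pos': array([249.78239218, 517.34245105, 213.11364214]), 'ee_rot': array([-1.79897316e+02, -1.39770819e-03,  1.54227023e+02]), 'force': array([ 0.12535897,  0.2815617 , -0.1272283 ]), 'torque': array([ 0.04884689,  0.00653622, -0.05136909]), 'gripper_force': 0.0, 'gripper_width': 90.97687670708632}
side {'fovy': 44.12247541601957, 'cx': 277.91809741515965, 'cy': 207.35819696561884, 'eye': array([  182.92809978, -1662.45442133,   945.6202017 ]), 'attitude': array([ 63.86506106,   0.88676521, -13.7886144 ])}
top {'fovy': 43.5086021485379, 'cx': 279.7951608078672, 'cy': 212.16724875676366, 'eye': array([-104.18935667, -219.99604259, 1800.57162502]), 'attitude': array([ 2.25999037e+01,  5.00253981e-02, -7.15755865e+01])}
wrist {'fovy': 64.42904885767378, 'cx': 283.4258412337851, 'cy': 211.44343968628363, 'eye': array([184.94268294, 549.42000202, 383.17400033]), 'attitude': array([-1.46983267e+01,  4.97725110e-02,  6.41998742e+01])}
```

Run:
```python
import cv2,numpy as np
a=cv2.imread("pics/side0.png");b=cv2.imread("pics/top0.png")
cv2.imwrite("pics/s0b.png",cv2.resize(a,(800,600),interpolation=cv2.INTER_CUBIC))
cv2.imwrite("pics/t0b.png",cv2.resize(b,(800,600),interpolation=cv2.INTER_CUBIC))
```

```text
(no output)
```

View pics/s0b.png

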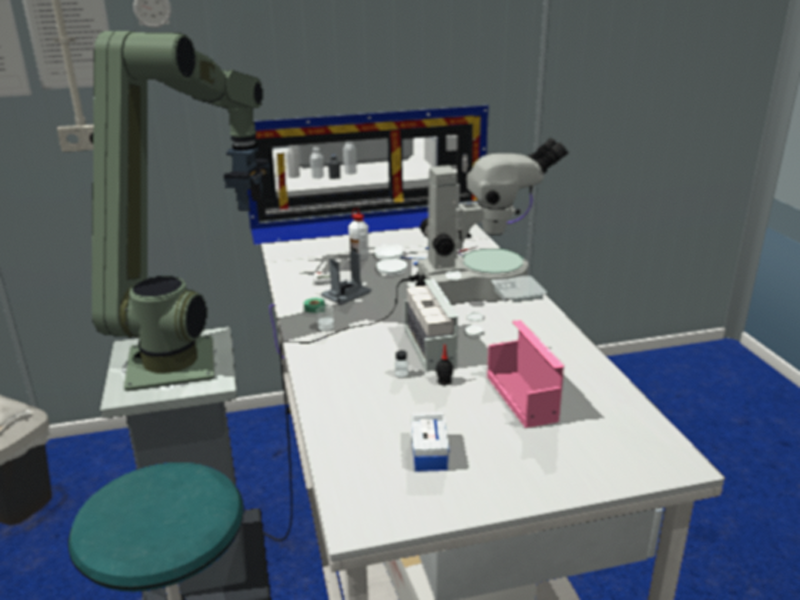

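View pics/t0b.png

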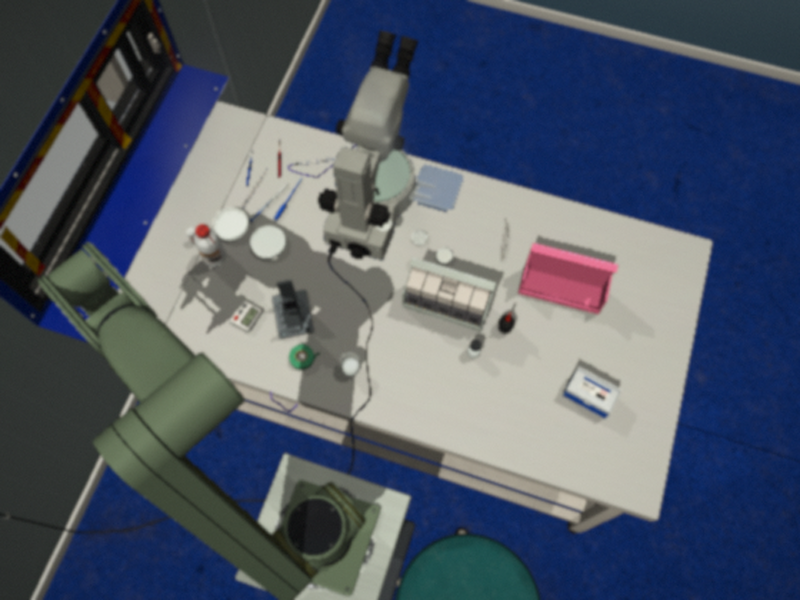

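```bash
cat > h.py <<'E'
import numpy as np, cv2
from scipy.spatial.transform import Rotation as Ro
from workcell import env, eyes
def rot(a): return Ro.from_euler("xyz",a,degrees=True).as_matrix()
def ray(f,u,v):
    F=210/np.tan(np.radians(f["fovy"]/2))
    d=rot(f["attitude"])@np.array([(u-f["cx"])/F,-(v-f["cy"])/F,-1.]); return np.array(f["eye"]),d/np.linalg.norm(d)
def onz(f,u,v,z):
    e,d=ray(f,u,v); return e+d*(z-e[2])/d[2]
def proj(f,P):
    F=210/np.tan(np.radians(f["fovy"]/2))
    p=rot(f["attitude"]).T@(np.array(P,float)-f["eye"]); return np.array([f["cx"]-F*p[0]/p[2],f["cy"]+F*p[1]/p[2]])
def tri(rs):
    A=np.zeros((3,3));b=np.zeros(3)
    for e,d in rs:
        M=np.eye(3)-np.outer(d,d);A+=M;b+=M@e
    X=np.linalg.solve(A,b); return X,[np.linalg.norm((np.eye(3)-np.outer(d,d))@(X-e)) for e,d in rs]
def down(yaw): # tool down
    return rot([180,0,yaw])
def delta(p0,r0,p1,R1):
    "p0,r0(euler or matrix): pose now; p1,R1 goal: shift m, rotvec deg in tool axes"
    R0=rot(r0) if np.ndim(r0)==1 else r0
    return np.round(R0.T@(np.array(p1)-p0)/1000,4), np.round(np.degrees(Ro.from_matrix(R0.T@R1).as_rotvec()),2)
def grab(n,save=None,s=None):
    f=eyes.grab_frame(n)
    if save: cv2.imwrite(f"pics/{save}.png",f["image"] if not s else cv2.resize(f["image"],None,fx=s,fy=s,interpolation=cv2.INTER_CUBIC))
    return f
E
python3 - <<'E'
from h import *
f=grab("top");g=grab("side")
k=0.7
for n,u,v,z in[("rackTL",412,258,142),("rackTR",495,280,142),("rackFL",404,292,22),("rackFR",487,322,22),("dockTL",273,292,12),("dockTR",300,288,12),("dockBR",310,330,12),("dockBL",278,337,12),("cordbend",372,318,5),("cordnear",365,405,5),("cordfar",333,262,5),("blower",507,322,30),("bottle",475,345,60),("beaker",350,364,50),("tape",301,356,15),("timer",247,317,15),("wash",204,231,170),("edge1",180,370,0),("edge2",655,518,0)]:
    print(n,onz(f,u*k,v*k,z).round())
a=f["image"];b=g["image"]
c=lambda im,x,y,w,h:cv2.resize(im[y:y+h,x:x+w],(400,300),interpolation=cv2.INTER_CUBIC)
M=np.vstack([np.hstack([c(a,275,165,80,60),c(a,175,190,80,60)]),np.hstack([c(b,270,190,80,60),c(b,205,160,80,60)])])
cv2.imwrite("pics/mos.png",M)
E
```

```text
rackTL [673.   9. 142.]
rackTR [ 681. -200.  142.]
rackFL [631.  15.  22.]
rackFR [ 618. -211.   22.]
dockTL [527. 338.  12.]
dockTR [560. 276.  12.]
dockBR [460. 210.  12.]
dockBL [416. 280.  12.]
cordbend [543.  72.   5.]
cordnear [321.  13.   5.]
cordfar [660. 223.   5.]
blower [ 631. -259.   30.]
bottle [ 535. -200.   60.]
beaker [396.  76.  50.]
tape [387. 205.  15.]
timer [441. 374.  15.]
wash [569. 511. 170.]
edge1 [261. 483.   0.]
edge2 [ 281. -714.    0.]
```

View pics/mos.png

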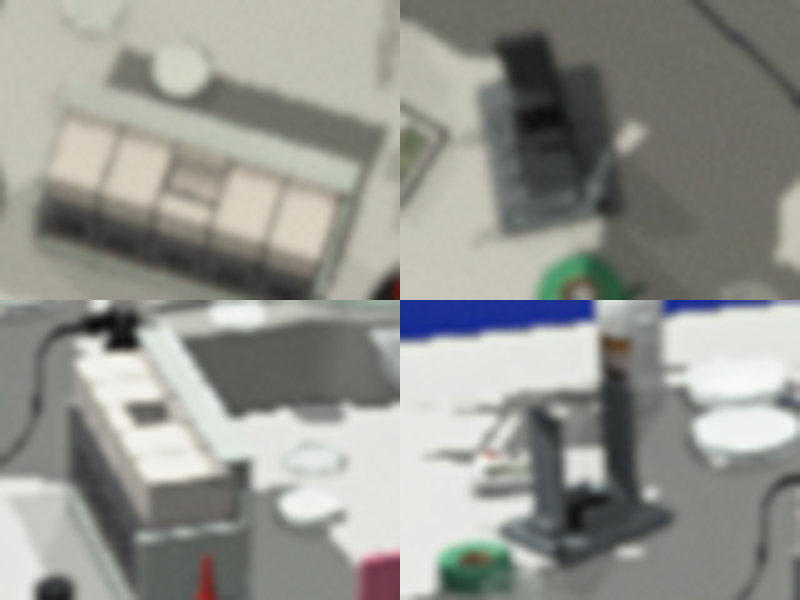

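```bash
cat >> h.py <<'E'
def go(p1,R1):
    s=env.state(); print("t",round(s["time_s"],2),s["ee_pos"].round(1),s["ee_rot"].round(2)); print(delta(s["ee_pos"],s["ee_rot"],p1,R1))
E
python3 - <<'E'
from h import *
go([400,250,320],down(120)); go([600,-80,320],down(90))
E
```

```text
t 0.25 [249.9 517.6 213.6] [-179.96    0.    154.23]
(array([-0.2515, -0.1758, -0.1063]), array([-4.000e-02,  1.000e-02,  3.423e+01]))
t 0.25 [249.9 517.6 213.6] [-179.96    0.    154.23]
(array([-0.5751, -0.386 , -0.1061]), array([-4.000e-02,  2.000e-02,  6.423e+01]))
```

>>> {"api": "send_rows", "payload": {"targets": "-0.06 -0.04 -0.06 0 0 7 100;-0.12 -0.08 -0.106 0 0 14 100;-0.16 -0.11 -0.106 0 0 21 100;-0.2 -0.14 -0.106 0 0 27 100;-0.232 -0.16 -0.106 0 0 33 100;-0.264 -0.18 -0.106 0 0 38 100;-0.296 -0.2 -0.106 0 0 43 100;-0.328 -0.222 -0.106 0 0 48 100;-0.36 -0.244 -0.106 0 0 53 100;-0.392 -0.265 -0.106 0 0 58 100;-0.424 -0.287 -0.106 0 0 62 100;-0.456 -0.308 -0.106 0 0 64 100"}}

```text
time_s: 1.25
ee_pos: [489.7, 104.1, 319.1]
ee_rot: [180.0, -0.0, 90.1]
force: [0.9, 0.2, 1.2]
gripper_width: 91.2
gripper_force: 0.0
```

>>> {"api": "send_rows", "payload": {"targets": "-0.02 -0.033 0 0 0 0 100;-0.04 -0.066 0 0 0 0 36;-0.06 -0.1 0 0 0 0 36;-0.08 -0.125 0 0 0 0 36;-0.08 -0.125 0 0 0 0 36;-0.08 -0.125 0 0 0 0 36"}}

```text
time_s: 1.75
ee_pos: [363.7, 25.1, 319.3]
ee_rot: [179.9, -0.0, 90.1]
force: [0.5, 0.9, 0.3]
gripper_width: 60.5
gripper_force: 0.0
```

Run:
```python
from h import *
go([600,-80,320],down(90))
f=grab("wrist","w1"); cv2.imwrite("pics/w1b.png",cv2.resize(f["image"],(800,600),interpolation=cv2.INTER_CUBIC))
import pickle; pickle.dump(f,open("w1.pkl","wb")); print(f["eye"],f["attitude"],env.state()["gripper_width"])
```

```text
t 1.75 [363.7  25.1 319.3] [ 1.7988e+02 -2.0000e-02  9.0120e+01]
(array([-1.056e-01,  2.361e-01, -2.000e-04]), array([ 0.12, -0.02,  0.12]))
[362.75694597  97.30271409 489.30558857] [-14.67666391  -0.08048291   0.08578063] 56.67142351153127
```

View pics/w1b.png

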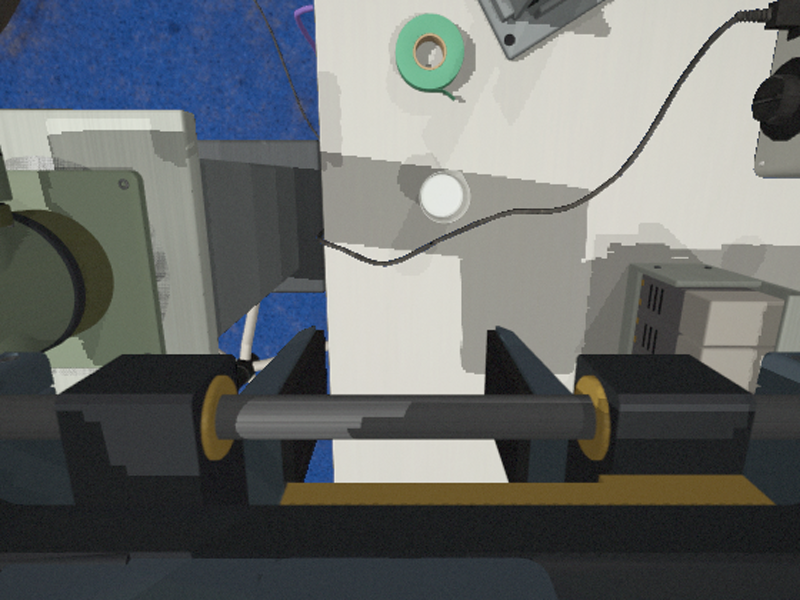

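>>> {"api": "send_rows", "payload": {"targets": "-0.025 0.03 0 0 0 0 36;-0.05 0.06 0 0 0 0 36;-0.075 0.09 0 0 0 0 36;-0.1 0.12 0 0 0 0 36;-0.125 0.15 0 0 0 0 36;-0.15 0.18 0 0 0 0 36;-0.175 0.21 0 0 0 0 36;-0.195 0.23 0 0 0 0 36;-0.21 0.24 0 0 0 0 36;-0.21 0.24 0 0 0 0 36;-0.21 0.24 0 0 0 0 36"}}

```text
time_s: 2.72
ee_pos: [606.5, -183.2, 316.9]
ee_rot: [-179.9, -0.1, 90.2]
force: [-0.6, 0.1, 0.7]
gripper_width: 32.8
gripper_force: 0.0
```

Run:
```python
from h import *
go([600,-80,320],down(90))
f=grab("wrist","w2"); cv2.imwrite("pics/w2b.png",cv2.resize(f["image"],(800,600),interpolation=cv2.INTER_CUBIC))
import pickle; pickle.dump(f,open("w2.pkl","wb")); print(f["eye"],f["attitude"],env.state()["gripper_width"])
```

```text
t 2.72 [ 606.5 -183.2  316.9] [-1.7987e+02 -8.0000e-02  9.0230e+01]
(array([ 0.1032, -0.0061, -0.0029]), array([-0.13, -0.08,  0.23]))
[ 606.13382771 -111.14232148  486.96860091] [-14.61200371   0.16676082   0.2025878 ] 32.899760706493495
```

View pics/w2b.png

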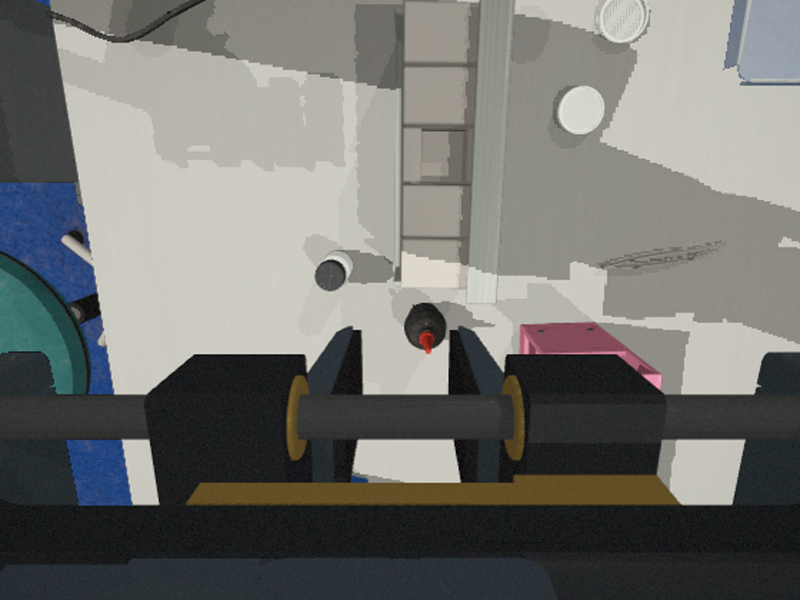

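Run:
```python
from h import *
import pickle
f=pickle.load(open("w2.pkl","rb")); g=cv2.cvtColor(f["image"],cv2.COLOR_BGR2GRAY).astype(int)
k=.7
for n,u,v,z in[("front12",404,65,128),("front23",403,125,128),("front34",402,184,128),("front45",401,237,128),("front5",401,287,128),("ridge rear t",421,130,128),("ridge rear b",420,182,128),("rear23",470,125,138),("wallF top",480,10,142),("wallF bot",468,302,142),("wallR top",513,10,142),("wallR bot",496,302,142),("bottle",330,275,62),("blower",425,328,51)]:
    print(n,onz(f,u*k,v*k,z).round(1))
print("rows at u=312"); print(dict(enumerate(g[30:215,288].tolist(),30)))
for v in (60,75,100,108,120,140,155,175,190): print(v,"cols",list(zip(range(272,304),g[v,272:304].tolist())))
```

```text
front12 [604.2 -35.8 128. ]
front23 [603.6 -74.8 128. ]
front34 [ 603.  -115.4  128. ]
front45 [ 602.3 -154.2  128. ]
front5 [ 602.4 -192.7  128. ]
ridge rear t [616.4 -78.1 128. ]
ridge rear b [ 616.1 -114.   128. ]
rear23 [649.9 -75.6 138. ]
wallF top [653.2  -6.1 142. ]
wallF bot [ 652.7 -200.8  142. ]
wallR top [674.5  -6.1 142. ]
wallR bot [ 673.6 -200.7  142. ]
bottle [ 537.1 -196.8   62. ]
blower [ 624.7 -250.4   51. ]
rows at u=312
{30: 150, 31: 152, 32: 151, 33: 151, 34: 152, 35: 152, 36: 151, 37: 151, 38: 151, 39: 152, 40: 153, 41: 152, 42: 141, 43: 122, 44: 99, 45: 100, 46: 103, 47: 144, 48: 154, 49: 153, 50: 152, 51: 154, 52: 153, 53: 153, 54: 154, 55: 153, 56: 152, 57: 152, 58: 154, 59: 153, 60: 152, 61: 152, 62: 153, 63: 153, 64: 153, 65: 153, 66: 152, 67: 152, 68: 154, 69: 153, 70: 153, 71: 153, 72: 152, 73: 153, 74: 153, 75: 153, 76: 152, 77: 153, 78: 153, 79: 153, 80: 153, 81: 152, 82: 155, 83: 154, 84: 153, 85: 142, 86: 126, 87: 98, 88: 94, 89: 118, 90: 148, 91: 154, 92: 154, 93: 154, 94: 153, 95: 154, 96: 153, 97: 152, 98: 153, 99: 151, 100: 155, 101: 156, 102: 154
[... 3947 characters left out ...]
78, 175), (279, 155), (280, 108), (281, 122), (282, 151), (283, 157), (284, 155), (285, 154), (286, 155), (287, 154), (288, 155), (289, 153), (290, 153), (291, 153), (292, 155), (293, 155), (294, 154), (295, 155), (296, 154), (297, 155), (298, 156), (299, 154), (300, 154), (301, 156), (302, 154), (303, 155)]
190 cols [(272, 128), (273, 131), (274, 132), (275, 151), (276, 124), (277, 94), (278, 96), (279, 95), (280, 112), (281, 207), (282, 214), (283, 215), (284, 215), (285, 215), (286, 215), (287, 215), (288, 215), (289, 215), (290, 216), (291, 215), (292, 214), (293, 216), (294, 216), (295, 216), (296, 216), (297, 216), (298, 216), (299, 216), (300, 216), (301, 215), (302, 217), (303, 215)]
```

Run:
```python
from h import *
go([610.2,-94.7,165],down(89.6))
```

```text
t 2.77 [ 605.8 -182.5  317.7] [-1.7991e+02 -8.0000e-02  9.0270e+01]
(array([0.0876, 0.005 , 0.1528]), array([-0.09, -0.07,  0.67]))
```

>>> {"api": "send_rows", "payload": {"targets": "0.03 0.002 0.02 0 0 0.6 36;0.06 0.004 0.05 0 0 0.6 36;0.08 0.004 0.08 0 0 0.6 36;0.088 0.0044 0.11 0 0 0.6 36;0.088 0.0044 0.135 0 0 0.6 36;0.088 0.0044 0.152 0 0 0.6 36;0.088 0.0044 0.152 0 0 0.6 36;0.088 0.0044 0.152 0 0 0.6 36"}}

```text
time_s: 3.43
ee_pos: [608.7, -94.1, 167.0]
ee_rot: [-179.9, -0.0, 89.7]
force: [0.5, -0.3, 0.3]
gripper_width: 32.6
gripper_force: 0.0
```

Run:
```python
from h import *
for i in range(3): print(env.state()["ee_pos"].round(2))
go([610.2,-94.7,109],down(89.6))
f=grab("side");g=grab("wrist")
import pickle; pickle.dump([f,g],open("x.pkl","wb"))
for y in(-94.7,): print(proj(f,[610,-94.7,128]),proj(g,[610,-94.7,128]))
u,v=proj(f,[610,-94.7,150]).astype(int)
a=cv2.resize(f["image"][v-50:v+50,u-50:u+50],(400,400),interpolation=cv2.INTER_CUBIC)
b=cv2.resize(g["image"][120:420,130:430],(400,400),interpolation=cv2.INTER_CUBIC)
cv2.imwrite("pics/m2.png",np.hstack([a,b]))
```

```text
[608.7  -94.14 166.97]
[608.7  -94.14 166.97]
[608.7  -94.14 166.97]
t 3.43 [608.7 -94.1 167. ] [-1.7995e+02 -3.0000e-02  8.9700e+01]
(array([-0.0006,  0.0016,  0.058 ]), array([-0.05, -0.03,  0.1 ]))
[293.23827699 212.44746919] [284.69823346 236.43162483]
```

View pics/m2.png

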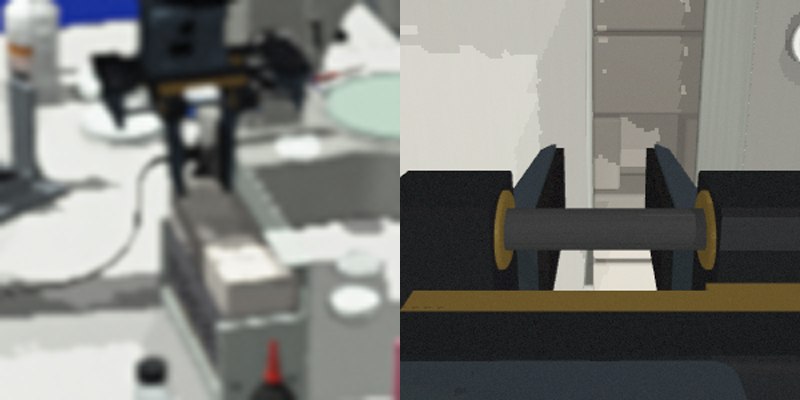

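>>> {"api": "send_rows", "payload": {"targets": "0 0.0015 0.015 0 0 0 36;0 0.0015 0.03 0 0 0 36;0 0.0015 0.04 0 0 0 36;0 0.0015 0.048 0 0 0 36;0 0.0015 0.054 0 0 0 36;0 0.0015 0.058 0 0 0 36;0 0.0015 0.058 0 0 0 36"}}

```text
time_s: 4.12
ee_pos: [610.6, -95.4, 108.4]
ee_rot: [-180.0, -0.0, 89.6]
force: [-0.1, 0.3, -0.3]
gripper_width: 33.2
gripper_force: 0.0
```

No contact force; close on the ridge.

>>> {"api": "send_rows", "payload": {"targets": "0 0 0 0 0 0 20;0 0 0 0 0 0 12;0 0 0 0 0 0 0;0 0 0 0 0 0 0;0 0 0 0 0 0 0;0 0 0 0 0 0 0", "grip_force": 45}}

```text
time_s: 4.62
ee_pos: [610.8, -95.4, 109.2]
ee_rot: [180.0, 0.0, 89.6]
force: [-0.5, 0.7, 2.3]
gripper_width: 13.5
gripper_force: 45.0
```

Run:
```python
import numpy as np
for t,L in[(2,.7),(4,1),(6,1),(8,1),(10,1),(12,1.5),(14,3),(16,5),(18,7),(20,9),(22,12),(24,15)]:
    c,s=np.cos(np.radians(t)),np.sin(np.radians(t)); x,z=7.2,94
    print(t,round(x*c-z*s-x,1),round(-(x*s+z*c-z+L),1))
```

```text
2 -3.3 -0.9
4 -6.6 -1.3
6 -9.9 -1.2
8 -13.2 -1.1
10 -16.4 -0.8
12 -19.7 -0.9
14 -23.0 -1.9
16 -26.2 -3.3
18 -29.4 -4.6
20 -32.6 -5.8
22 -35.7 -7.9
24 -38.9 -9.8
```

>>> {"api": "send_rows", "payload": {"targets": "0 -0.0016 -0.0006 -1 0 0 0;0 -0.0033 -0.0009 -2 0 0 0;0 -0.005 -0.0011 -3 0 0 0;0 -0.0066 -0.0013 -4 0 0 0;0 -0.0083 -0.0013 -5 0 0 0;0 -0.0099 -0.0012 -6 0 0 0;0 -0.0115 -0.0012 -7 0 0 0;0 -0.0132 -0.0011 -8 0 0 0"}}

```text
time_s: 5.28
ee_pos: [596.9, -95.2, 109.5]
ee_rot: [171.9, -0.0, 89.6]
force: [2.0, -0.4, -2.8]
gripper_width: 13.9
gripper_force: 45.0
```

Run:
```python
import numpy as np
a=np.radians(8);C,S=np.cos(a),np.sin(a)
for t,L in[(9,1),(10,1),(11,1.2),(12,1.5),(14,3),(16,5),(18,7),(20,9),(22,12),(24,15),(24,30),(24,50)]:
    c,s=np.cos(np.radians(t)),np.sin(np.radians(t)); x,z=7.2,94
    dx=x*c-z*s-x+13.2; dz=x*s+z*c-z+L-1.1
    print(t-8,round(dx*C+dz*S,1),round(dx*S-dz*C,1))
```

```text
1 -1.6 -0.1
2 -3.2 -0.2
3 -4.9 -0.4
4 -6.5 -0.7
6 -9.5 -2.2
8 -12.6 -4.0
10 -15.6 -5.7
12 -18.5 -7.3
14 -21.4 -9.8
16 -24.2 -12.2
16 -22.1 -27.0
16 -19.3 -46.8
```

>>> {"api": "send_rows", "payload": {"targets": "0 -0.0016 -0.0001 -1 0 0 0;0 -0.0032 -0.0002 -2 0 0 0;0 -0.0049 -0.0004 -3 0 0 0;0 -0.0065 -0.0007 -4 0 0 0;0 -0.008 -0.0014 -5 0 0 0;0 -0.0095 -0.0022 -6 0 0 0;0 -0.0126 -0.004 -8 0 0 0;0 -0.0156 -0.0057 -10 0 0 0;0 -0.0185 -0.0073 -12 0 0 0;0 -0.0214 -0.0098 -14 0 0 0;0 -0.0242 -0.0122 -16 0 0 0;0 -0.0242 -0.0122 -16 0 0 0"}}

```text
time_s: 6.28
ee_pos: [568.4, -94.6, 117.4]
ee_rot: [156.2, -0.1, 89.6]
force: [-0.7, 0.4, -5.4]
gripper_width: 13.5
gripper_force: 45.0
```

Run:
```python
from h import *
f=grab("side");t=grab("top")
def c(f,P,r=40):
    u,v=proj(f,P).astype(int); return cv2.resize(f["image"][v-r:v+r,u-r:u+r],(400,400),interpolation=cv2.INTER_CUBIC)
cv2.imwrite("pics/m3.png",np.hstack([c(f,[600,-94,110]),c(t,[600,-94,110])]))
s=env.state();print(s["ee_pos"].round(1),s["ee_rot"].round(1),s["force"].round(1),s["torque"].round(2))
```

```text
[571.  -95.1 118.4] [156.1  -0.   89.6] [-0.5  0.4 -4. ] [-0.09  0.71 -0.01]
```

View pics/m3.png

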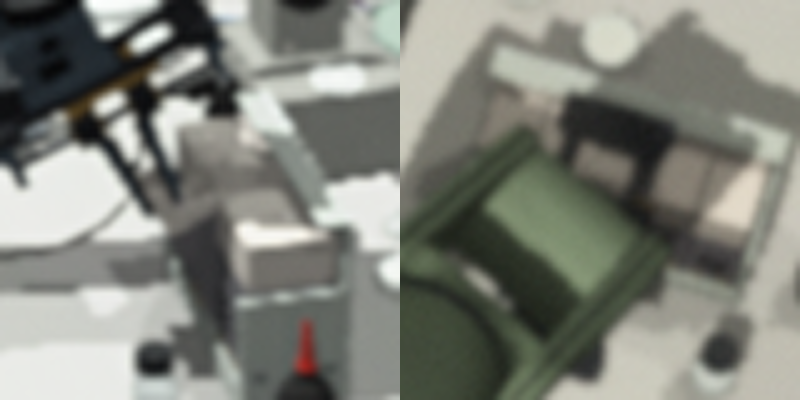

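>>> {"api": "send_rows", "payload": {"targets": "0 0.0081 -0.0183 0 0 0 0;0 0.0163 -0.0365 0 0 0 0;0 0.0244 -0.0548 0 0 0 0;0 0.006 -0.063 0 0 0 0;0 -0.012 -0.071 0 0 0 0;0 -0.03 -0.079 3 0 0 0;0 -0.0487 -0.0874 6 0 0 0;0 -0.067 -0.0955 10 0 0 0;0 -0.08 -0.101 14 0 0 0;0 -0.0907 -0.106 18 0 0 0;0 -0.0907 -0.106 22 0 0 0;0 -0.0907 -0.106 23.9 0 0 0"}}

```text
time_s: 7.38
ee_pos: [448.0, -94.8, 179.4]
ee_rot: [179.9, 0.1, 89.6]
force: [0.9, 0.3, -2.5]
gripper_width: 14.0
gripper_force: 45.0
```

>>> {"api": "send_rows", "payload": {"targets": "0 0 0 0 0 0 0;0 0 0 0 0 0 0"}}

```text
time_s: 7.55
ee_pos: [447.0, -94.4, 178.5]
ee_rot: [179.8, 0.0, 89.6]
force: [0.1, 0.7, -3.4]
gripper_width: 13.4
gripper_force: 45.0
```

Run:
```python
from h import *
f=grab("side");t=grab("wrist")
s=env.state();print(s["ee_pos"].round(1),s["ee_rot"].round(1),s["force"].round(1),s["torque"].round(2),s["gripper_width"])
def c(f,P,r=40):
    u,v=proj(f,P).astype(int); print(u,v); return cv2.resize(f["image"][v-r:v+r,u-r:u+r],(400,400),interpolation=cv2.INTER_CUBIC)
cv2.imwrite("pics/m4.png",np.hstack([c(f,[470,-94,130]),cv2.resize(t["image"][120:420,130:430],(400,400))]))
```

```text
[445.8 -94.3 178.4] [179.9  -0.   89.6] [-0.4  0.5 -3.2] [-0.06  0.14 -0.04] 13.688878719991026
254 216
```

View pics/m4.png

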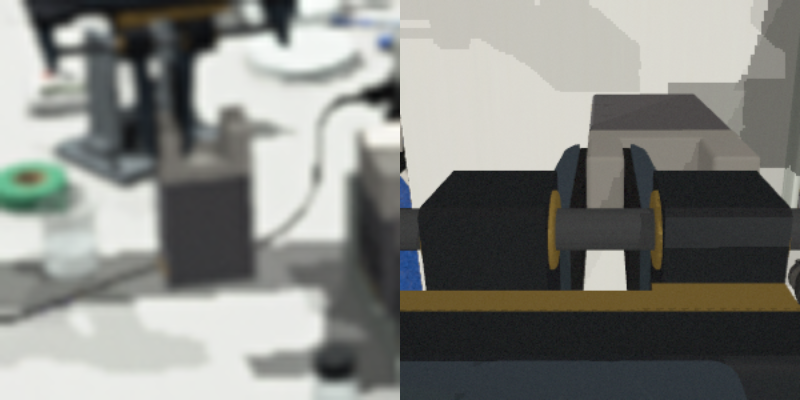

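>>> {"api": "send_rows", "payload": {"targets": "0 0 0.015 0 0 0 0;0 0 0.03 0 0 0 0;0 0 0.045 0 0 0 0;0 0 0.058 0 0 0 0;0 0 0.067 0 0 0 0;0 0 0.072 0 0 0 0;0 0 0.074 0 0 0 0;0 0 0.074 0 0 0 0"}}

```text
time_s: 8.32
ee_pos: [446.1, -94.4, 104.6]
ee_rot: [179.9, -0.0, 89.6]
force: [-0.8, 0.4, -4.3]
gripper_width: 13.8
gripper_force: 45.0
```

>>> {"api": "send_rows", "payload": {"targets": "0 0 0.001 0 0 0 0;0 0 0.002 0 0 0 0;0 0 0.002 0 0 0 0"}}

```text
time_s: 8.57
ee_pos: [446.4, -94.4, 102.9]
ee_rot: [179.8, 0.0, 89.6]
force: [-0.0, -0.3, -3.5]
gripper_width: 13.5
gripper_force: 45.0
```

>>> {"api": "send_rows", "payload": {"targets": "0 0 0.0007 0 0 0 0;0 0 0.0014 0 0 0 0;0 0 0.002 0 0 0 0;0 0 0.002 0 0 0 0"}}

```text
time_s: 8.9
ee_pos: [446.2, -94.4, 101.3]
ee_rot: [179.9, 0.0, 89.6]
force: [-3.0, 0.8, 4.0]
gripper_width: 13.9
gripper_force: 45.0
```

>>> {"api": "send_rows", "payload": {"targets": "0 0 0 0 0 0 18;0 0 0 0 0 0 24;0 0 0 0 0 0 34;0 0 0 0 0 0 34;0 0 0 0 0 0 34;0 0 -0.01 0 0 0 34;0 0 -0.025 0 0 0 34;0 0 -0.05 0 0 0 34;0 0 -0.08 0 0 0 34;0 0 -0.11 0 0 0 34;0 0 -0.13 0 0 0 34"}}

```text
time_s: 9.82
ee_pos: [446.8, -94.5, 233.3]
ee_rot: [179.7, 0.0, 89.6]
force: [-0.2, 0.0, 0.1]
gripper_width: 30.8
gripper_force: 0.0
```

>>> {"api": "send_rows", "payload": {"targets": "0 -0.01 -0.02 0 0 7 36;0 -0.02 -0.04 0 0 14 50;0 -0.03 -0.05 0 0 21 60;0 -0.04 -0.05 0 0 28 70;0 -0.05 -0.05 0 0 35 80;0 -0.06 -0.05 0 0 42 90;0 -0.07 -0.05 0 0 49 100;0 -0.08 -0.05 0 0 56 100;0 -0.09 -0.05 0 0 63 100;0 -0.095 -0.05 0 0 70 100;0 -0.095 -0.05 0 0 77 100;0 -0.095 -0.05 0 0 84 100"}}

```text
time_s: 10.82
ee_pos: [350.5, -93.7, 280.5]
ee_rot: [180.0, -0.1, 5.3]
force: [0.4, -0.1, 0.2]
gripper_width: 91.0
gripper_force: 0.0
```

>>> {"api": "send_rows", "payload": {"targets": "0 0 0 0 0 6 100;0 0 0 0 0 6 100;0 0 0 0 0 6 100"}}

```text
time_s: 11.07
ee_pos: [350.8, -93.7, 280.3]
ee_rot: [-180.0, -0.1, -0.2]
force: [-0.1, 0.2, 0.4]
gripper_width: 91.1
gripper_force: 0.0
```

Run:
```python
from h import *
import pickle
f=grab("wrist"); pickle.dump(f,open("w3.pkl","wb"))
s=env.state();print(s["ee_pos"].round(1),s["ee_rot"].round(1),s["qpos"].round(1))
cv2.imwrite("pics/w3b.png",cv2.resize(f["image"],(800,600),interpolation=cv2.INTER_CUBIC))
```

```text
[350.8 -93.7 280.4] [-1.8e+02 -1.0e-01 -2.0e-01] [-16.8  -3.8 106.3   0.   77.4  73.4]
```

View pics/w3b.png

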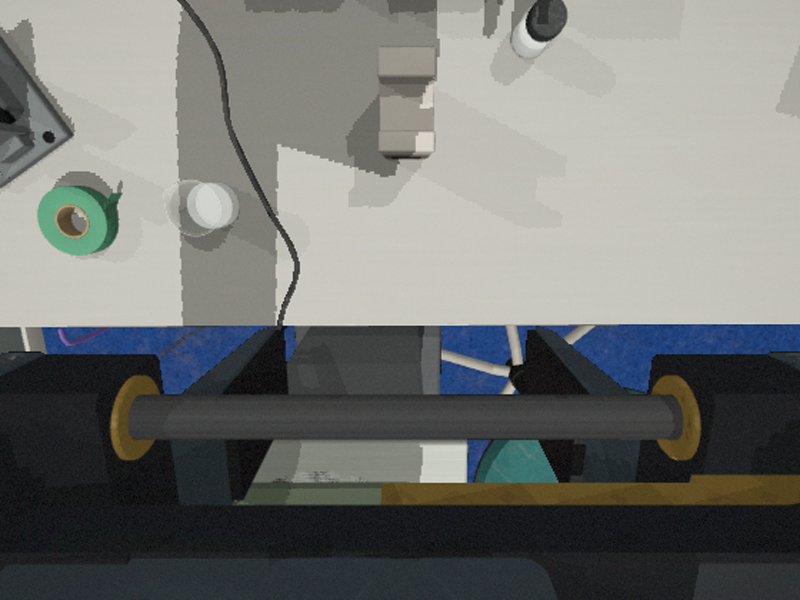

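Run:
```python
from h import *
import pickle
f=pickle.load(open("w3.pkl","rb")); k=.7
for n,u,v in[("rl",378,46),("rr",436,46),("fl",379,153),("fr",434,153),("ridge rl",379,131),("ridge rr",434,131)]: print(n,onz(f,u*k,v*k,120).round(1))
g=cv2.cvtColor(f["image"],cv2.COLOR_BGR2GRAY).astype(int)
for v in(40,50,95,104): 
    for x0 in(258,298): print(v,x0,g[v,x0:x0+14].tolist())
for u in(275,290,300): print(u,"r",g[26:40,u].tolist(),"f",g[88:114,u].tolist())
go([330,160,300],down(28))
```

```text
rl [501.6 -76.4 120. ]
rr [ 501.4 -112.9  120. ]
fl [437.3 -75.9 120. ]
fr [ 437.1 -112.3  120. ]
ridge rl [451.1 -76.1 120. ]
ridge rr [ 450.9 -112.2  120. ]
40 258 [134, 136, 133, 133, 133, 133, 133, 145, 151, 150, 150, 150, 150, 151]
40 298 [153, 152, 151, 151, 152, 151, 135, 124, 195, 195, 194, 195, 194, 194]
50 258 [135, 133, 134, 135, 134, 131, 127, 143, 150, 150, 149, 148, 151, 149]
50 298 [149, 149, 149, 148, 149, 147, 130, 123, 195, 196, 195, 196, 197, 195]
95 258 [104, 106, 108, 108, 109, 107, 108, 141, 151, 152, 150, 153, 151, 152]
95 298 [213, 211, 212, 212, 212, 190, 158, 189, 190, 190, 190, 190, 190, 189]
104 258 [106, 108, 105, 107, 108, 107, 110, 138, 145, 148, 147, 146, 147, 146]
104 298 [211, 211, 211, 212, 210, 188, 158, 192, 190, 190, 191, 191, 191, 189]
275 r [134, 132, 133, 134, 134, 131, 122, 144, 152, 151, 151, 151, 152, 151] f [150, 150, 150, 137, 149, 154, 155, 150, 150, 147, 149, 150, 149, 148, 148, 148, 145, 123, 96, 89, 73, 41, 21, 59, 97, 96]
290 r [133, 134, 136, 134, 132, 134, 124, 151, 152, 154, 154, 152, 152, 152] f [151, 151, 149, 137, 149, 155, 155, 161, 161, 159, 159, 157, 158, 159, 156, 155, 154, 137, 120, 147, 117, 75, 40, 116, 169, 170]
300 r [134, 134, 131, 135, 135, 132, 124, 151, 153, 154, 154, 153, 152, 151] f [152, 151, 152, 142, 184, 213, 211, 212, 212, 211, 211, 212, 211, 212, 210, 211, 211, 203, 166, 146, 125, 150, 192, 190, 192, 190]
t 11.12 [350.8 -93.7 280.4] [-1.7999e+02 -1.0000e-01 -2.3000e-01]
(array([-0.0218, -0.2536, -0.0197]), array([ 2.000e-02, -1.000e-01, -2.823e+01]))
```

>>> {"api": "send_rows", "payload": {"targets": "0 -0.03 -0.01 0 0 -4 100;0 -0.07 -0.02 0 0 -8 100;0 -0.11 -0.02 0 0 -12 100;0 -0.15 -0.02 0 0 -16 100;0 -0.19 -0.02 0 0 -20 100;0 -0.23 -0.02 0 0 -24 100;0 -0.265 -0.02 0 0 -28 100;0 -0.29 -0.02 0 0 -28 100;0 -0.294 -0.02 0 0 -28 100;0 -0.294 -0.02 0 0 -28 100;0 -0.294 -0.02 0 0 -28 100"}}

```text
time_s: 12.03
ee_pos: [352.6, 199.8, 300.2]
ee_rot: [179.9, -0.0, 27.7]
force: [1.3, -0.5, 0.1]
gripper_width: 91.1
gripper_force: 0.0
```

Run:
```python
from h import *
import pickle
f=grab("wrist"); pickle.dump(f,open("w4.pkl","wb"))
s=env.state();print(s["ee_pos"].round(1),s["ee_rot"].round(1),s["qpos"].round(1),proj(f,[490,276,12]))
u,v=proj(f,[490,276,30]).astype(int); x0=max(u-100,0);y0=max(v-90,0); print(x0,y0)
cv2.imwrite("pics/w4b.png",cv2.resize(f["image"][y0:y0+150,x0:x0+200],(800,600),interpolation=cv2.INTER_CUBIC))
```

```text
[352.6 199.3 300.3] [ 1.799e+02 -1.000e-01  2.760e+01] [ 27.9  -0.2 100.   -0.1  80.1  90.3] [281.2703974   53.75907564]
181 0
```

View pics/w4b.png

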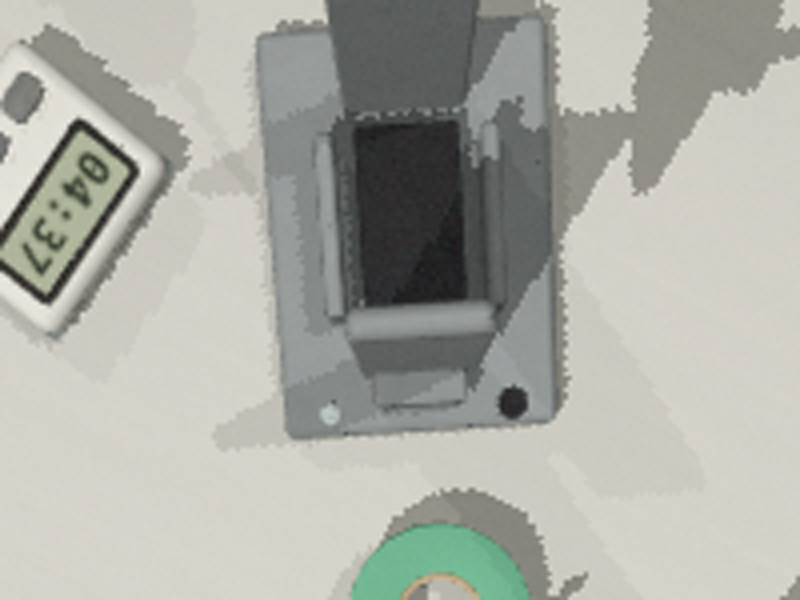

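Run:
```python
from h import *
import pickle
f=pickle.load(open("w4.pkl","rb"))
P=lambda u,v,z:onz(f,181+u/4,v/4,z)
B=np.array([P(258,35,12),P(546,18,12),P(555,418,12),P(288,437,12)])
print(B.round(1),"c",B.mean(0).round(1)); 
yaw=lambda d:np.degrees(np.arctan2(d[1],d[0])).round(2)
print("sizes",[np.linalg.norm(B[i]-B[(i+1)%4]).round(1) for i in range(4)],"yaw",yaw(B[0]-B[3]),yaw(B[1]-B[2]),yaw(B[0]-B[1])-90,yaw(B[3]-B[2])-90)
a=np.radians(yaw(B[0]+B[1]-B[2]-B[3])); c=B.mean(0); ex=np.array([np.cos(a),np.sin(a)]);ey=np.array([-ex[1],ex[0]])
print("a",np.degrees(a))
for n,u,v,z in[("LGo t",317,135,32),("LGi t",331,135,32),("LGo b",328,318,32),("LGi b",343,318,32),("RGi t",485,125,32),("RGo t",498,125,32),("RGi b",489,300,32),("RGo b",503,300,32),("plTL",355,125,22),("plTR",458,120,22),("plBR",467,302,22),("plBL",363,305,22),("wL in",349,307,122),("wR in",493,303,122),("wL out",349,336,122),("wR out",495,330,122)]:
    q=P(u,v,z)[:2]-c[:2]; print(n,round(q@ex,1),round(q@ey,1))
```

```text
[[514.6 338.3  12. ]
 [559.6 262.4  12. ]
 [459.2 203.   12. ]
 [413.2 277.9  12. ]] c [486.7 270.4  12. ]
sizes [np.float64(88.2), np.float64(116.7), np.float64(87.8), np.float64(118.0)] yaw 30.81 30.61 30.689999999999998 31.569999999999993
a 30.710000000000004
LGo t 25.2 27.0
LGi t 25.0 22.9
LGo b -25.9 27.3
LGi b -26.2 22.6
RGi t 25.3 -23.1
RGo t 25.1 -26.9
RGi b -23.4 -22.4
RGo b -23.6 -26.7
plTL 29.8 15.8
plTR 29.5 -15.6
plBR -22.3 -16.1
plBL -21.5 16.5
wL in -34.8 17.4
wR in -35.7 -17.7
wL out -41.4 17.8
wR out -42.0 -18.0
```

Run:
```python
from h import *
go([469.4,-94.5,180],down(-0.4))
```

```text
t 12.08 [352.6 199.3 300.3] [ 1.7992e+02 -6.0000e-02  2.7630e+01]
(array([-0.0329,  0.3143,  0.1207]), array([ 0.06, -0.08, 28.03]))
```

>>> {"api": "send_rows", "payload": {"targets": "-0.003 0.03 0 0 0 3 100;-0.006 0.065 0 0 0 6 100;-0.01 0.1 0 0 0 9 100;-0.014 0.14 0.01 0 0 12 100;-0.018 0.175 0.02 0 0 16 100;-0.022 0.21 0.03 0 0 20 100;-0.026 0.245 0.05 0 0 24 100;-0.03 0.28 0.07 0 0 28 100;-0.0325 0.305 0.09 0 0 28 100;-0.0329 0.3143 0.115 0 0 28 100;-0.0329 0.3143 0.12 0 0 28 100;-0.0329 0.3143 0.12 0 0 28 100"}}

```text
time_s: 13.08
ee_pos: [467.5, -94.4, 179.2]
ee_rot: [-179.9, 0.2, -0.5]
force: [-0.6, 0.1, 0.5]
gripper_width: 90.9
gripper_force: 0.0
```

Run:
```python
from h import *
go([469.4,-94.5,58],down(-0.4))
```

```text
t 13.08 [467.5 -94.4 179.2] [-1.7993e+02  1.6000e-01 -5.4000e-01]
(array([0.0022, 0.0002, 0.1212]), array([-0.07,  0.16, -0.14]))
```

>>> {"api": "send_rows", "payload": {"targets": "0.002 0 0.03 0 0 0 100;0.002 0 0.06 0 0 0 100;0.002 0 0.085 0 0 0 100;0.002 0 0.105 0 0 0 100;0.002 0 0.118 0 0 0 100;0.002 0 0.121 0 0 0 100;0.002 0 0.121 0 0 0 60;0.002 0 0.121 0 0 0 48;0.002 0 0.121 0 0 0 42;0.002 0 0.121 0 0 0 30;0.002 0 0.121 0 0 0 20;0.002 0 0.121 0 0 0 20", "grip_force": 20}}

```text
time_s: 14.08
ee_pos: [472.1, -93.5, 60.2]
ee_rot: [180.0, -0.2, -0.4]
force: [-0.3, -0.2, -0.3]
gripper_width: 54.2
gripper_force: 0.0
```

>>> {"api": "send_rows", "payload": {"targets": "0 0 0 0 0 0 20;0 0 0 0 0 0 20;0 0 0 0 0 0 20;0 0 0 0 0 0 20", "grip_force": 50}}

```text
time_s: 14.42
ee_pos: [471.8, -93.6, 59.7]
ee_rot: [180.0, -0.1, -0.4]
force: [0.6, -0.5, 1.0]
gripper_width: 37.6
gripper_force: 50.0
```

>>> {"api": "send_rows", "payload": {"targets": "0 0 -0.01 0 0 0 20;0 0 -0.03 0 0 0 20;0 0 -0.06 0 0 0 20;0 0 -0.09 0 0 0 20;0 0 -0.12 0 0 0 20;0 0 -0.145 0 0 0 20;0 0 -0.16 0 0 0 20;0 0 -0.16 0 0 0 20;0 0 -0.16 0 0 0 20"}}

```text
time_s: 15.17
ee_pos: [471.0, -93.3, 219.1]
ee_rot: [-180.0, -0.1, -0.4]
force: [-1.4, -1.0, -3.6]
gripper_width: 37.8
gripper_force: 50.0
```

Run:
```python
from h import *
s=env.state();print(s["force"],s["gripper_width"])
go([488.2,272.4,219],down(30.6))
```

```text
[-1.35637147 -0.99382115 -3.62678486] 37.79740201908787
t 15.17 [471.  -93.3 219.1] [-1.7998e+02 -7.0000e-02 -3.7000e-01]
(array([ 1.480e-02, -3.658e-01,  2.000e-04]), array([  0.  ,  -0.08, -30.97]))
```

>>> {"api": "send_rows", "payload": {"targets": "0.001 -0.025 0 0 0 -3 20;0.003 -0.06 0 0 0 -6 20;0.004 -0.1 0 0 0 -9 20;0.006 -0.14 0 0 0 -12 20;0.007 -0.18 0 0 0 -15 20;0.009 -0.22 0 0 0 -18 20;0.01 -0.26 0 0 0 -22 20;0.012 -0.3 0 0 0 -26 20;0.013 -0.33 0 0 0 -31 20;0.0145 -0.352 0 0 0 -31 20;0.0148 -0.363 0 0 0 -31 20;0.0148 -0.3658 0 0 0 -31 20"}}

```text
time_s: 16.17
ee_pos: [487.6, 273.4, 217.1]
ee_rot: [180.0, 0.2, 30.7]
force: [-0.4, 0.2, -3.1]
gripper_width: 37.9
gripper_force: 50.0
```

>>> {"api": "send_rows", "payload": {"targets": "0 0 0 0 0 0 20;0 0 0 0 0 0 20;0 0 0 0 0 0 20"}}

```text
time_s: 16.42
ee_pos: [488.4, 270.6, 219.4]
ee_rot: [179.9, -0.0, 30.5]
force: [-0.1, -0.3, -2.7]
gripper_width: 38.0
gripper_force: 50.0
```

Run:
```python
from h import *
s=env.state();print(s["force"],s["gripper_width"])
go([488.2,272.4,219],down(30.6))
f=grab("wrist");import pickle; pickle.dump(f,open("w5.pkl","wb"))
go([488.2,272.4,219],down(30.6))
# dock rear wall top predicted, visible?
a=np.radians(30.6);ex=np.array([np.cos(a),np.sin(a)]);ey=np.array([-ex[1],ex[0]])
for X in(35,43):
  for Y in(19,-19): print(X,Y,proj(f,[*(np.array([486.6,270.4])+X*ex+Y*ey),122]).round(1))
```

```text
[-0.12861112 -0.32551476 -2.71678095] 37.96596371675377
t 16.42 [488.4 270.6 219.4] [ 1.7992e+02 -2.0000e-02  3.0540e+01]
(array([ 0.0007, -0.0017,  0.0004]), array([ 0.08, -0.02, -0.06]))
t 16.47 [488.6 270.7 219.6] [ 1.7993e+02 -5.0000e-02  3.0530e+01]
(array([ 0.0005, -0.0016,  0.0006]), array([ 0.07, -0.05, -0.07]))
35 19 [260.1 172.9]
35 -19 [307.3 172.8]
43 19 [259.9 162.9]
43 -19 [307.4 162.9]
```

Run:
```python
from h import *
import pickle
f=pickle.load(open("w5.pkl","rb")); g=cv2.cvtColor(f["image"],cv2.COLOR_BGR2GRAY).astype(int)
for v in(150,158,164,168,172): print(v,"L",g[v,250:272].tolist(),"R",g[v,296:318].tolist())
for u in(268,283,300): print(u,g[150:200,u].tolist())
```

```text
150 L [155, 156, 155, 155, 155, 156, 156, 155, 157, 156, 155, 155, 155, 156, 155, 136, 137, 136, 131, 80, 93, 103] R [92, 94, 93, 93, 96, 105, 105, 101, 103, 112, 155, 154, 153, 155, 156, 155, 155, 156, 154, 157, 158, 155]
158 L [137, 137, 137, 136, 136, 136, 136, 135, 138, 138, 136, 134, 102, 74, 78, 75, 73, 75, 77, 77, 74, 77] R [74, 77, 76, 76, 79, 78, 81, 117, 156, 157, 157, 158, 155, 105, 104, 103, 102, 104, 109, 152, 151, 153]
164 L [137, 137, 139, 139, 138, 138, 136, 138, 136, 119, 119, 130, 136, 134, 137, 136, 136, 138, 135, 134, 134, 137] R [104, 102, 104, 107, 104, 105, 104, 100, 98, 86, 83, 101, 105, 103, 105, 103, 103, 103, 102, 99, 104, 149]
168 L [137, 137, 136, 137, 136, 136, 138, 134, 94, 82, 135, 147, 154, 156, 154, 154, 153, 153, 154, 154, 153, 154] R [93, 92, 90, 90, 91, 91, 89, 88, 85, 91, 97, 96, 88, 94, 95, 101, 100, 103, 102, 104, 101, 102]
172 L [137, 138, 136, 135, 137, 134, 135, 120, 141, 161, 156, 120, 93, 75, 90, 73, 68, 71, 76, 42, 45, 39] R [40, 38, 71, 72, 75, 125, 112, 95, 140, 150, 148, 146, 120, 85, 93, 94, 103, 101, 101, 101, 103, 103]
268 [131, 88, 73, 74, 79, 74, 76, 78, 77, 79, 76, 84, 102, 123, 135, 150, 156, 156, 154, 147, 133, 82, 76, 67, 66, 70, 66, 72, 68, 73, 69, 69, 68, 70, 70, 69, 74, 73, 74, 73, 74, 74, 72, 73, 71, 72, 73, 75, 73, 77]
283 [101, 99, 76, 72, 75, 76, 80, 76, 74, 80, 78, 89, 105, 120, 102, 109, 104, 98, 93, 85, 74, 40, 43, 41, 46, 42, 40, 45, 42, 41, 39, 40, 39, 46, 52, 73, 72, 75, 72, 73, 72, 72, 72, 72, 72, 75, 72, 73, 74, 72]
300 [96, 94, 87, 81, 80, 74, 74, 77, 79, 77, 75, 89, 96, 100, 104, 114, 104, 97, 91, 84, 72, 78, 75, 70, 71, 73, 73, 69, 71, 72, 67, 70, 69, 67, 75, 74, 75, 71, 73, 69, 73, 73, 71, 73, 73, 74, 73, 75, 74, 73]
```

>>> {"api": "send_rows", "payload": {"targets": "0.001 -0.0016 0.01 0 0 0 20;0.001 -0.0016 0.02 0 0 0 20;0.001 -0.0016 0.025 0 0 0 20;0.001 -0.0016 0.025 0 0 0 20;0.001 -0.0016 0.025 0 0 0 20"}}

```text
time_s: 16.88
ee_pos: [488.4, 273.8, 193.9]
ee_rot: [180.0, -0.0, 30.6]
force: [-0.5, 0.1, -3.4]
gripper_width: 37.8
gripper_force: 50.0
```

Run:
```python
from h import *
go([488.6,272.6,120],down(30.6))
```

```text
t 16.88 [488.4 273.8 193.9] [179.95  -0.    30.62]
(array([-0.0004,  0.0011,  0.0739]), array([ 0.05, -0.  ,  0.02]))
```

>>> {"api": "send_rows", "payload": {"targets": "0 0.0006 0.003 0 0 0 20;0 0.0006 0.006 0 0 0 20;0 0.0006 0.008 0 0 0 20"}}

```text
time_s: 17.13
ee_pos: [489.0, 273.6, 186.5]
ee_rot: [179.9, -0.1, 30.6]
force: [0.8, -0.9, -3.2]
gripper_width: 37.8
gripper_force: 50.0
```

>>> {"api": "send_rows", "payload": {"targets": "0 0 0.005 0 0 0 20;0 0 0.01 0 0 0 20;0 0 0.015 0 0 0 20"}}

```text
time_s: 17.38
ee_pos: [488.9, 273.6, 171.1]
ee_rot: [180.0, -0.1, 30.6]
force: [-0.2, 0.4, -3.7]
gripper_width: 38.0
gripper_force: 50.0
```

>>> {"api": "send_rows", "payload": {"targets": "-0.0007 0.0006 0.006 0 0 0 20;-0.0007 0.0006 0.012 0 0 0 20;-0.0007 0.0006 0.02 0 0 0 20;-0.0007 0.0006 0.028 0 0 0 20;-0.0007 0.0006 0.036 0 0 0 20;-0.0007 0.0006 0.044 0 0 0 20;-0.0007 0.0006 0.052 0 0 0 20;-0.0007 0.0006 0.06 0 0 0 20;-0.0007 0.0006 0.065 0 0 0 20;-0.0007 0.0006 0.065 0 0 0 20"}}

```text
time_s: 18.22
ee_pos: [488.1, 272.4, 105.2]
ee_rot: [180.0, 0.1, 30.6]
force: [-1.2, 0.8, -4.4]
gripper_width: 37.7
gripper_force: 50.0
```

>>> {"api": "send_rows", "payload": {"targets": "0 0 0.004 0 0 0 20;0 0 0.008 0 0 0 20;0 0 0.012 0 0 0 20;0 0 0.016 0 0 0 20;0 0 0.02 0 0 0 20;0 0 0.02 0 0 0 20"}}

```text
time_s: 18.72
ee_pos: [488.3, 272.5, 85.7]
ee_rot: [180.0, 0.0, 30.6]
force: [-0.1, -0.7, -3.4]
gripper_width: 37.7
gripper_force: 50.0
```

>>> {"api": "send_rows", "payload": {"targets": "0 0 0.002 0 0 0 20;0 0 0.004 0 0 0 20;0 0 0.006 0 0 0 20;0 0 0.006 0 0 0 20"}}

```text
time_s: 19.05
ee_pos: [489.1, 272.9, 80.9]
ee_rot: [180.0, -0.1, 30.6]
force: [-0.1, 0.7, -1.7]
gripper_width: 37.5
gripper_force: 50.0
```

Contact with the plate is starting as expected at TCP z ≈ 81; press down.

>>> {"api": "send_rows", "payload": {"targets": "0 0 0.001 0 0 0 20;0 0 0.002 0 0 0 20;0 0 0.003 0 0 0 20;0 0 0.004 0 0 0 20;0 0 0.004 0 0 0 20", "grip_force": 58}}

```text
time_s: 19.47
ee_pos: [489.1, 272.9, 77.4]
ee_rot: [180.0, -0.1, 30.6]
force: [-1.6, 0.4, 4.6]
gripper_width: 37.9
gripper_force: 58.0
```

>>> {"api": "send_rows", "payload": {"targets": "0 0 0.001 0 0 0 20;0 0 0.002 0 0 0 20;0 0 0.003 0 0 0 20;0 0 0.003 0 0 0 20"}}

```text
time_s: 19.8
ee_pos: [489.1, 272.9, 74.2]
ee_rot: [180.0, -0.1, 30.6]
force: [-1.2, -0.4, 4.5]
gripper_width: 37.6
gripper_force: 58.0
```

>>> {"api": "send_rows", "payload": {"targets": "0 0 0.0007 0 0 0 20;0 0 0.0014 0 0 0 20;0 0 0.002 0 0 0 20;0 0 0.002 0 0 0 20"}}

```text
time_s: 20.13
ee_pos: [489.2, 272.9, 73.6]
ee_rot: [179.9, -0.2, 30.6]
force: [-2.9, -2.5, 13.3]
gripper_width: 38.2
gripper_force: 58.0
```

>>> {"api": "send_rows", "payload": {"targets": "0 0 0.0007 0 0 0 20;0 0 0.0014 0 0 0 20;0 0 0.0014 0 0 0 20"}}

```text
time_s: 20.38
ee_pos: [489.2, 273.0, 73.6]
ee_rot: [179.9, -0.2, 30.6]
force: [-5.9, -2.7, 22.2]
gripper_width: 37.8
gripper_force: 58.0
```

>>> {"api": "send_rows", "payload": {"targets": "0 0 -0.001 0 0 0 20;0 0 -0.002 0 0 0 20;0 0 -0.002 0 0 0 60;0 0 -0.002 0 0 0 80;0 0 -0.002 0 0 0 80;0 0 -0.002 0 0 0 80;0 0 -0.002 0 0 0 80"}}

```text
time_s: 20.97
ee_pos: [488.9, 272.7, 71.9]
ee_rot: [180.0, -0.1, 30.6]
force: [-0.0, 0.4, 0.9]
gripper_width: 68.3
gripper_force: 0.0
```

>>> {"api": "send_rows", "payload": {"targets": "0 0 -0.015 0 0 0 80;0 0 -0.04 0 0 0 80;0 0 -0.07 0 0 0 80;0 0 -0.1 0 0 0 80;0 0 -0.13 0 0 0 80;0 0 -0.16 0 0 0 80;-0.03 0 -0.19 0 0 0 80;-0.06 0 -0.2 0 0 0 80;-0.1 0 -0.22 0 0 0 80;-0.13 0 -0.22 0 0 0 80;-0.15 0 -0.22 0 0 0 80;-0.15 0 -0.22 0 0 0 80"}}

```text
time_s: 21.97
ee_pos: [356.3, 194.5, 292.7]
ee_rot: [179.9, -0.1, 30.6]
force: [-0.9, -0.5, 0.1]
gripper_width: 73.2
gripper_force: 0.0
```

Run:
```python
from h import *
import pickle
f=grab("wrist"); pickle.dump(f,open("w6.pkl","wb")); s=env.state(); print(s["ee_pos"],s["force"])
g=cv2.cvtColor(f["image"],cv2.COLOR_BGR2GRAY).astype(int)
a=np.radians(30.6);ex=np.array([np.cos(a),np.sin(a)]);ey=np.array([-ex[1],ex[0]]);c=np.array([486.4,271])
for X,Y,z in[(-32,0,134),(-18,0,134),(32,0,134),(32,0,142),(-43,0,122),(0,19,134),(0,-19,134),(32,19,134),(32,-19,134)]: print(X,Y,z,proj(f,[*(c+X*ex+Y*ey),z]).round(1))
u=int(proj(f,[*c,134])[0]); print(u,dict(enumerate(g[0:160:1,u].tolist())))
v=int(proj(f,[*(c+22*ex),134])[1]);print(v,dict(enumerate(g[v,230:330].tolist(),230)))
```

```text
[358.42195168 195.70599486 292.61196183] [ 0.94675882  0.9564592  -0.0472665 ]
-32 0 134 [285.   70.6]
-18 0 134 [285.  54.]
32 0 134 [285.1  -8.5]
32 0 142 [285.1 -12.1]
-43 0 122 [285.   84.8]
0 19 134 [263.8  32.1]
0 -19 134 [306.3  32.1]
32 19 134 [263.2  -8.5]
32 -19 134 [306.9  -8.5]
285 {0: 220, 1: 220, 2: 220, 3: 220, 4: 221, 5: 220, 6: 220, 7: 221, 8: 222, 9: 222, 10: 214, 11: 204, 12: 174, 13: 147, 14: 146, 15: 148, 16: 148, 17: 147, 18: 147, 19: 148, 20: 171, 21: 191, 22: 191, 23: 192, 24: 201, 25: 213, 26: 214, 27: 213, 28: 213, 29: 214, 30: 215, 31: 214, 32: 214, 33: 214, 34: 214, 35: 214, 36: 213, 37: 215, 38: 214, 39: 215, 40: 212, 41: 153, 42: 151, 43: 148, 44: 150, 45: 150, 46: 153, 47: 157, 48: 162, 49: 161, 50: 162, 51: 160, 52: 172, 53: 207, 54: 223, 55: 222, 56: 222, 57: 223, 58: 223, 59: 223, 60: 224, 61: 223, 62: 224, 63: 224, 64: 224, 65: 225, 66: 218, 67: 207, 68: 162, 69: 149, 70: 148, 71: 146, 72: 98, 73: 92, 74: 66, 75: 72, 76: 106, 77: 128, 78: 144, 79: 154, 80: 152, 81: 150, 82: 143, 83: 130, 84: 100, 85: 98, 86: 96, 87: 99, 88: 97, 89: 95, 90: 95, 91: 9
[... 977 characters left out ...]
 260: 128, 261: 128, 262: 140, 263: 210, 264: 216, 265: 219, 266: 220, 267: 221, 268: 220, 269: 220, 270: 221, 271: 221, 272: 220, 273: 221, 274: 221, 275: 221, 276: 220, 277: 221, 278: 222, 279: 220, 280: 220, 281: 220, 282: 220, 283: 220, 284: 220, 285: 221, 286: 221, 287: 221, 288: 220, 289: 220, 290: 221, 291: 221, 292: 220, 293: 221, 294: 221, 295: 221, 296: 221, 297: 220, 298: 222, 299: 221, 300: 221, 301: 221, 302: 221, 303: 220, 304: 189, 305: 111, 306: 106, 307: 111, 308: 109, 309: 111, 310: 108, 311: 109, 312: 109, 313: 107, 314: 111, 315: 110, 316: 107, 317: 106, 318: 107, 319: 104, 320: 120, 321: 143, 322: 146, 323: 144, 324: 143, 325: 144, 326: 145, 327: 144, 328: 144, 329: 143}
```

```bash
python3 -c "
from workcell import env
print(env.job_done())"
```

```text
the job is handed in; nothing more can be done
None
```

The scooped pack was tipped out of the rack by its ridge, stood on the table and let go. It was then re-gripped by its broad faces and pressed in the dock to the plate's stop (about 8 mm of travel, force rising to 22 N). The job is handed in at about 22 s, and no verdict was returned. The neighbour packs were still standing when I looked mid-tip, and I did not check them or the other things again at the end.

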